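# Pass veneered panels through the dust hatch and stack them with separators

## Robot

A 6-joint arm with a two-finger parallel gripper is mounted at the origin on the work surface. World frame = base frame: x ahead of the robot, y to its left, z up, the work surface at z = 0. Lengths are in m, angles in rad, forces in N, time in s.
With the tool pointing down it reaches from about 0.3 to 0.825 m from the base axis. Payload 5.4 kg.
Tool frame: the origin (TCP) lies at the very end of the fingers, on their centre line; the grasp point (between the pads) lies 19 mm behind it; z points along the fingers, x is the direction in which the jaws open and shut, and the axes are right-handed (so a half turn about z gives the same grasp; the last joint's range is limited). The gripper opens to 92 mm and grips with 3 to 60 N. Pads are 20 mm wide; open, the fingers measure 128 mm over their backs; the gripper's body (75 mm by 189 mm) begins 69 mm behind the grasp point.
Start: joints at [-1.423, 0.158, 1.597, -0, 1.386, -0.21], TCP at [0.201, -0.539, 0.215] pointing down, gripper open.
Joint ranges: [-2.91, 2.91], [-0.94, 2.29], [0.18, 2.7], [-1.29, 4.43], [0.17, 2.64], [-3, 3]. Speed limits (rad/s): [2.57, 2.57, 3.14, 3.14, 3.14, 3.14].

## Interface

Orientations are given as a rotation vector (axis times angle).
In Python, from workcell import bot gives the robot as it stands. Calls block until the motion is done:
- bot.goto(position, orientation): joint-space move of the TCP to a pose.
- bot.line_to(position, rot=None, max_speed=0.15): straight line of the TCP; rot=None keeps the orientation; max_speed is the mean speed in m/s.
- bot.set_joints(angles): joint-space move.
- bot.set_gripper(opening, newtons=None): opening from 0.0 (shut) to 1.0 (fully open); newtons is the grip in N (None keeps the last); returns when the fingers have stopped.
- bot.hold(seconds).
- bot.inverse_kinematics(position, orientation): joint angles nearest the present ones, or None.
- bot.read_camera(name): name is "scene" or "top" or "wrist"; returns a dict with "pixels" (400x640x3 uint8, blue, green, red), "fx", "fy", "cx", "cy" (pixels), "R" (3x3) and "t" (3): a world point X has camera coordinates R X + t. Camera axes: x right, y down, z forward; pixel columns grow to the right and rows downward; lengths in m; the calibration is good to about 2 mm. A picture is of the moment at which its call begins. There is no depth.
A pose or a line that the arm cannot do raises bot.MotionError and nothing moves.
- bot.job_done(): hands the job in, once; it reports no verdict.
Readings, each from a call of its own:
- bot.current_clock(): time.
- bot.current_joints(): joint angles.
- bot.current_joint_vel(): joint speeds.
- bot.current_effort(): joint torques, N m.
- bot.current_ee_pos(): TCP position.
- bot.current_tool_rot(): TCP orientation.
- bot.current_contact_force(): force on the tool from outside, world axes, zero at the start.
- bot.current_ft_torque(): the same for the moment, N m.
- bot.current_opening(): opening from 0.0 (shut) to 1.0 (fully open).
Only numpy, scipy, OpenCV 4.12 (cv2) and the standard library are available. Lean on these libraries where they do the work, as an engineer would, in place of code of your own. Each camera call takes 0.05 s, during which the arm holds its last target.

## Task

Pass all the sanded veneer panels from the dusty right side through the two-door dust hatch together in its sliding tray: load the tray through the outer (right) door, shut that door fully, and only then open the inner (left) door wide with the panels in the tray; the two doors must never be open at the same time, so first shut the inner one, which was left open. On the clean left side stack the panels flat, one above the other, centred and square on the outline of the press board, with one cork separator sheet between each panel and the next. Finish with both doors fully shut, and leave the jar, brush and bowl alone.

Things in the scene. Friction and masses are not known exactly. Their poses are not given: they have to be found in the camera images.
- outer_door (a joint): Outer (right, -y) door: a clear flat cover in an aluminium frame, 240 x 138 mm, at 56-64 mm height on the right half of a low grey box with 63 mm walls. 0 = shut (as it starts), 0.23 m = fully open; slides level away from the robot along the hatch's +x, over the housing behind, and stays where left (1.5 N friction). Below 50 mm height nothing divides the two halves of the box.
- inner_door (a joint): Inner (left, +y) door: the same over the left half of the chamber. 0 = shut, 0.23 m = fully open, slides the same way. Starts partly or wholly open.
- outer_door_knob (a point): Centre of the outer door's square wooden knob, 26 x 26 mm, 28 mm high (63-91 mm above the table), near the cover's front edge. Moves with the door; axes are the hatch's: x = direction in which the doors open, y = from outer to inner side, z up.
- inner_door_knob (a point): The same on the inner door.
- tray (a joint): Sliding tray in the chamber: 0 = under the outer door, 0.15 m = under the inner door; slides along the hatch's +y and stays where it is left (about 1.5 N friction), and can be moved with the doors open or shut. Starts anywhere.
- tray_knob (a point): Grip point of the tray's wooden upright handle, 18 mm (x) x 26 mm (y), standing outside the hatch's front wall from 10 to 100 mm height; this point is on its axis 12 mm below its top. Moves with the tray; axes are the hatch's.
- tray_in (a point): Centre of the sunk middle of the tray, 12 mm above the table; axes are the hatch's. This floor is 212 (x) x 80 (y) mm, 5 mm below the level side flanges (each 27 mm wide in y): takes three panels in a row, lengthwise along x, 65 mm centre to centre; grip them across y with the tips above the flanges. A fully open door uncovers it all.
- stack_spot (a point): Centre of the top of the press board, a fixed light wood board 116 (x) x 86 (y) x 12 mm with a thin dark outline 98 x 70 mm; x is the outline's long direction, z up, 12 mm above the table. The stack goes here, panels and sheets lengthwise along x.
- panel1: Veneered wood panel block, 62 (x) x 48 (y) x 20 mm (z), 60 g or so, the same either way up; origin at its centre. All panels are alike; two or three are present. Starts flat on the bench on the right.
- panel2: Veneered wood panel block, 62 (x) x 48 (y) x 20 mm (z), 60 g or so, the same either way up; origin at its centre. All panels are alike; two or three are present. Starts flat on the bench on the right.
- panel3: Veneered wood panel block, 62 (x) x 48 (y) x 20 mm (z), 60 g or so, the same either way up; origin at its centre. All panels are alike; two or three are present. Starts flat on the bench on the right.
- sheet1: Stiff cork separator sheet, 90 (x) x 62 (y) x 6 mm (z), 50 g; origin at its centre. The two are alike; starts flat on the bench on the left. With two panels one of them is left over.
- sheet2: Stiff cork separator sheet, 90 (x) x 62 (y) x 6 mm (z), 50 g; origin at its centre. The two are alike; starts flat on the bench on the left. With two panels one of them is left over.
- glue_jar: Bystander: glue jar, 68 mm across, 100 mm high, origin at the centre of its foot.
- dust_brush: Bystander: hand brush lying on the bench behind the panels; origin at its middle underneath.
- bowl: Bystander: white bowl, 94 mm across, 45 mm high, origin at the centre of its foot.
Mind the look-alikes: they are no part of the job. What is shaped like the panel1 but white or yellow is not meant.

How it is judged:
On the way, in this order (a step that is already met when the one before it is completed fails the run):
1. inner door shut, then the outer door opened (value of joint inner_door below 0.01 m and value of joint outer_door above 0.15 m), for 0.2 s.
2. all panels in the tray and both doors shut (value of joint each of inner_door, outer_door below 0.01 m and x of panel1 in the frame of tray_in between -0.1 and 0.1 m and y of panel1 in the frame of tray_in between -0.03 and 0.03 m and z of panel1 in the frame of tray_in between 0 and 0.03 m and x of panel2 in the frame of tray_in between -0.1 and 0.1 m and y of panel2 in the frame of tray_in between -0.03 and 0.03 m and z of panel2 in the frame of tray_in between 0 and 0.03 m and x of panel3 in the frame of tray_in between -0.1 and 0.1 m and y of panel3 in the frame of tray_in between -0.03 and 0.03 m and z of panel3 in the frame of tray_in between 0 and 0.03 m), for 0.2 s.
3. with the outer door shut, the tray stands under the inner door with all panels in it and the inner door is open (value of joint outer_door below 0.01 m and value of joint inner_door above 0.15 m and value of joint tray above 0.12 m and x of panel1 in the frame of tray_in between -0.1 and 0.1 m and y of panel1 in the frame of tray_in between -0.03 and 0.03 m and z of panel1 in the frame of tray_in between 0 and 0.03 m and x of panel2 in the frame of tray_in between -0.1 and 0.1 m and y of panel2 in the frame of tray_in between -0.03 and 0.03 m and z of panel2 in the frame of tray_in between 0 and 0.03 m and x of panel3 in the frame of tray_in between -0.1 and 0.1 m and y of panel3 in the frame of tray_in between -0.03 and 0.03 m and z of panel3 in the frame of tray_in between 0 and 0.03 m), for 0.2 s.
At the end, for the whole second after the job is handed in: Both doors shut (within 10 mm); all panels in one stack on the press board, a cork sheet between each panel and the next, each piece within 14 mm of the outline's centre, within 0.2 rad of its direction and 4 mm of its right height, at rest (value of joint each of outer_door, inner_door below 0.01 m and ((horizontal distance between panel1 and stack_spot below 0.014 m and z of panel1 in the frame of stack_spot between 0.006 and 0.014 m and angle between the x axis of panel1 and the x axis of stack_spot, either way round below 0.2 rad) or (horizontal distance between panel2 and stack_spot below 0.014 m and z of panel2 in the frame of stack_spot between 0.006 and 0.014 m and angle between the x axis of panel2 and the x axis of stack_spot, either way round below 0.2 rad) or (horizontal distance between panel3 and stack_spot below 0.014 m and z of panel3 in the frame of stack_spot between 0.006 and 0.014 m and angle between the x axis of panel3 and the x axis of stack_spot, either way round below 0.2 rad)) and ((horizontal distance between sheet1 and stack_spot below 0.014 m and z of sheet1 in the frame of stack_spot between 0.019 and 0.027 m and angle between the x axis of sheet1 and the x axis of stack_spot, either way round below 0.2 rad) or (horizontal distance between sheet2 and stack_spot below 0.014 m and z of sheet2 in the frame of stack_spot between 0.019 and 0.027 m and angle between the x axis of sheet2 and the x axis of stack_spot, either way round below 0.2 rad)) and ((horizontal distance between panel1 and stack_spot below 0.014 m and z of panel1 in the frame of stack_spot between 0.032 and 0.04 m and angle between the x axis of panel1 and the x axis of stack_spot, either way round below 0.2 rad) or (horizontal distance between panel2 and stack_spot below 0.014 m and z of panel2 in the frame of stack_spot between 0.032 and 0.04 m and angle between the x axis of panel2 and the x axis of stack_spot, either way round below 0.2 rad) or (horizontal distance between panel3 and stack_spot below 0.014 m and z of panel3 in the frame of stack_spot between 0.032 and 0.04 m and angle between the x axis of panel3 and the x axis of stack_spot, either way round below 0.2 rad)) and ((horizontal distance between panel1 and stack_spot below 0.014 m and z of panel1 in the frame of stack_spot between 0.006 and 0.014 m and angle between the x axis of panel1 and the x axis of stack_spot, either way round below 0.2 rad) or (horizontal distance between panel1 and stack_spot below 0.014 m and z of panel1 in the frame of stack_spot between 0.032 and 0.04 m and angle between the x axis of panel1 and the x axis of stack_spot, either way round below 0.2 rad) or (horizontal distance between panel1 and stack_spot below 0.014 m and z of panel1 in the frame of stack_spot between 0.058 and 0.066 m and angle between the x axis of panel1 and the x axis of stack_spot, either way round below 0.2 rad)) and ((horizontal distance between panel2 and stack_spot below 0.014 m and z of panel2 in the frame of stack_spot between 0.006 and 0.014 m and angle between the x axis of panel2 and the x axis of stack_spot, either way round below 0.2 rad) or (horizontal distance between panel2 and stack_spot below 0.014 m and z of panel2 in the frame of stack_spot between 0.032 and 0.04 m and angle between the x axis of panel2 and the x axis of stack_spot, either way round below 0.2 rad) or (horizontal distance between panel2 and stack_spot below 0.014 m and z of panel2 in the frame of stack_spot between 0.058 and 0.066 m and angle between the x axis of panel2 and the x axis of stack_spot, either way round below 0.2 rad)) and ((horizontal distance between panel3 and stack_spot below 0.014 m and z of panel3 in the frame of stack_spot between 0.006 and 0.014 m and angle between the x axis of panel3 and the x axis of stack_spot, either way round below 0.2 rad) or (horizontal distance between panel3 and stack_spot below 0.014 m and z of panel3 in the frame of stack_spot between 0.032 and 0.04 m and angle between the x axis of panel3 and the x axis of stack_spot, either way round below 0.2 rad) or (horizontal distance between panel3 and stack_spot below 0.014 m and z of panel3 in the frame of stack_spot between 0.058 and 0.066 m and angle between the x axis of panel3 and the x axis of stack_spot, either way round below 0.2 rad)) and (((horizontal distance between sheet1 and stack_spot below 0.014 m and z of sheet1 in the frame of stack_spot between 0.045 and 0.053 m and angle between the x axis of sheet1 and the x axis of stack_spot, either way round below 0.2 rad) or (horizontal distance between sheet2 and stack_spot below 0.014 m and z of sheet2 in the frame of stack_spot between 0.045 and 0.053 m and angle between the x axis of sheet2 and the x axis of stack_spot, either way round below 0.2 rad)) or not ((horizontal distance between panel1 and stack_spot below 0.014 m and z of panel1 in the frame of stack_spot between 0.058 and 0.066 m and angle between the x axis of panel1 and the x axis of stack_spot, either way round below 0.2 rad) or (horizontal distance between panel2 and stack_spot below 0.014 m and z of panel2 in the frame of stack_spot between 0.058 and 0.066 m and angle between the x axis of panel2 and the x axis of stack_spot, either way round below 0.2 rad) or (horizontal distance between panel3 and stack_spot below 0.014 m and z of panel3 in the frame of stack_spot between 0.058 and 0.066 m and angle between the x axis of panel3 and the x axis of stack_spot, either way round below 0.2 rad))) and linear speed of each of panel1, panel2, panel3, sheet1, sheet2 below 0.02 m/s); the robot touches nothing.
It fails at once if both doors open (more than 20 mm) at the same time (value of joint each of outer_door, inner_door above 0.02 m).
It fails at once if the jar, brush or bowl pushed more than 40 mm from its place (distance of any of glue_jar, dust_brush, bowl from where it was at the start of the episode above 0.04 m).
Of panel1, panel2, panel3 only 2 to 3 are there at a start; the rules pass over those that are not, and their reading is None.
At some moment in a run one of panel1, panel2, panel3, sheet1, sheet2 may be knocked a few centimetres aside while the robot is not near it.
Once in a run the grip may slacken for a moment while it holds something.
It also fails if it takes over 210 s, if anything falls off the work surface, if the arm or the gripper's body presses on something with over 40 N, if the wrist force passes 120 N, or if a joint passes its speed limit or range.

## Working session

There is one attempt and no reset: what is moved stays moved. The work goes in short steps, each a Python script; the robot and the scene stay as the last script left them, time stands still between calls to the robot, and variables do not carry over. Pictures are saved under pics/ and viewed, and the job is handed in when it is done.

```bash
ls; mkdir -p pics
python3 - <<'E'
from workcell import bot
import cv2
for n in ["scene","top","wrist"]:
    c=bot.read_camera(n); cv2.imwrite(f"pics/a_{n}.png",c["pixels"]); print(n,c["fx"],c["fy"],c["cx"],c["cy"],c["R"],c["t"])
print(bot.current_clock(),bot.current_ee_pos(),bot.current_tool_rot(),bot.current_opening())
E
```

```text
pics
scene 391.33951569301246 391.33951569301246 317.9801916859523 192.97886256177844 [[ 0.88942576  0.45695004 -0.01088464]
 [ 0.27333665 -0.55081789 -0.78859795]
 [-0.36634532  0.69842416 -0.61481282]] [-0.42151798 -0.06139565  1.3621569 ]
top 360.95799603315083 360.95799603315083 317.4575406196152 198.69462992633396 [[-0.01073772 -0.99989193 -0.01004128]
 [-0.99397948  0.01176817 -0.10893255]
 [ 0.10903894  0.00881114 -0.99399843]] [-0.00528792  0.47692412  1.00419944]
wrist 307.38721877190466 307.38721877190466 320.7970010301612 203.48988617743805 [[ 0.35046354 -0.93657354 -0.0023028 ]
 [-0.90815406 -0.34042811  0.24364915]
 [-0.22897928 -0.08329885 -0.96986071]] [-0.57445903 -0.02684748  0.39049716]
0.15 [ 0.20129496 -0.53810863  0.21382847] [-2.58040375e+00  1.79009544e+00  1.53130672e-03] 0.9997673312694464
```

View pics/a_top.png

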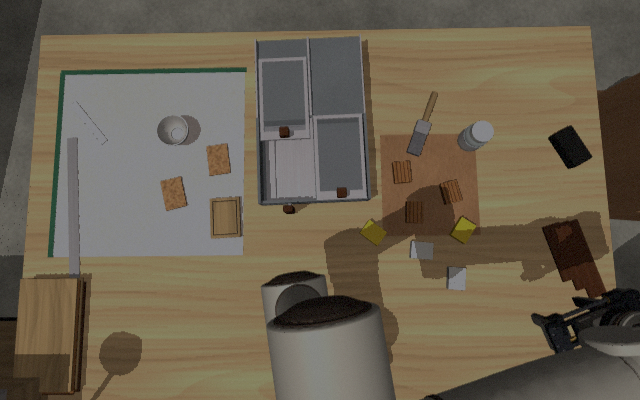

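View pics/a_scene.png

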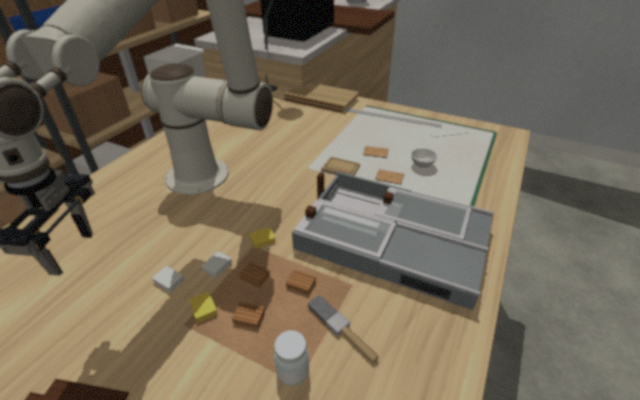

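View pics/a_wrist.png

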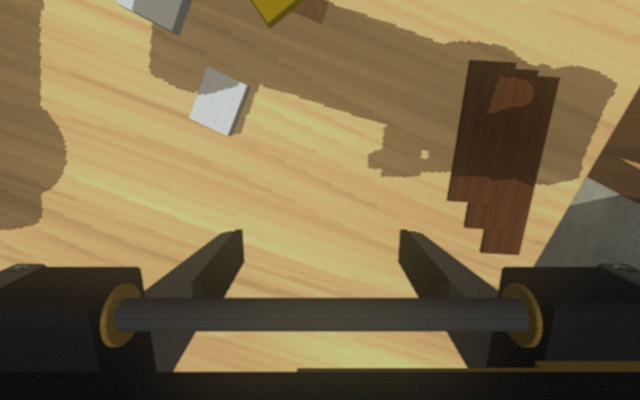

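```bash
cat > h.py <<'E'
import numpy as np, cv2
from workcell import bot
def ray(c,uv,z):
    R=np.array(c["R"]);t=np.array(c["t"])
    d=R.T@np.array([(uv[0]-c["cx"])/c["fx"],(uv[1]-c["cy"])/c["fy"],1.0]); o=-R.T@t
    return o+d*(z-o[2])/d[2]
def proj(c,X):
    p=np.array(c["R"])@np.array(X)+np.array(c["t"]); return np.array([c["fx"]*p[0]/p[2]+c["cx"],c["fy"]*p[1]/p[2]+c["cy"]])
def crop(img,x0,y0,x1,y1,k,name,grid=10):
    im=cv2.resize(img[y0:y1,x0:x1],None,fx=k,fy=k,interpolation=cv2.INTER_CUBIC)
    for x in range((x0//grid+1)*grid,x1,grid):
        cv2.line(im,((x-x0)*k,0),((x-x0)*k,5),(0,255,0),1); cv2.putText(im,str(x),((x-x0)*k-8,15),0,.35,(0,255,0),1)
    for y in range((y0//grid+1)*grid,y1,grid):
        cv2.line(im,(0,(y-y0)*k),(5,(y-y0)*k),(0,255,0),1); cv2.putText(im,str(y),(6,(y-y0)*k+4),0,.35,(0,255,0),1)
    cv2.imwrite("pics/"+name,im)
E
python3 - <<'E'
from h import *
im=cv2.imread("pics/a_top.png")
crop(im,250,30,375,225,3,"b1.png")
crop(im,370,85,500,240,5,"b2.png")
crop(im,150,130,250,245,6,"b3.png")
im=cv2.resize(im,None,fx=1,fy=1)
E
```

```text
(no output)
```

View pics/b1.png

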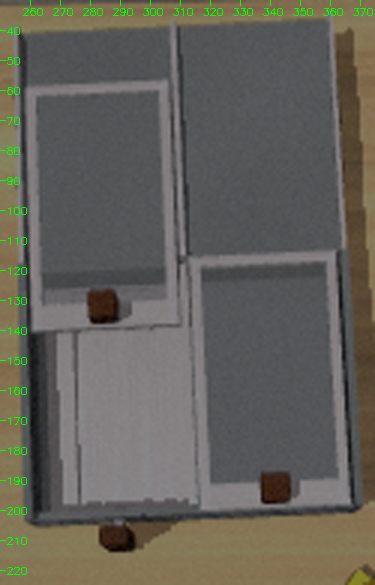

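View pics/b2.png

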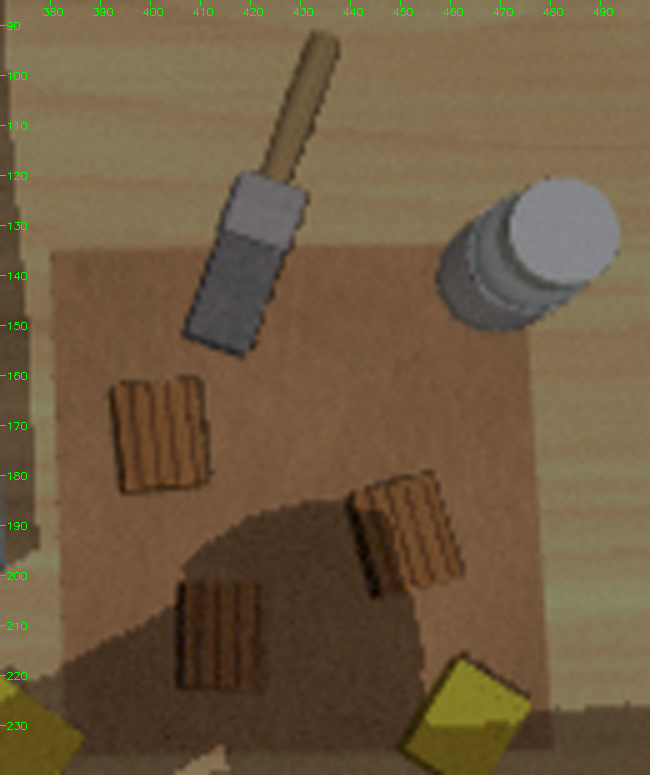

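View pics/b3.png

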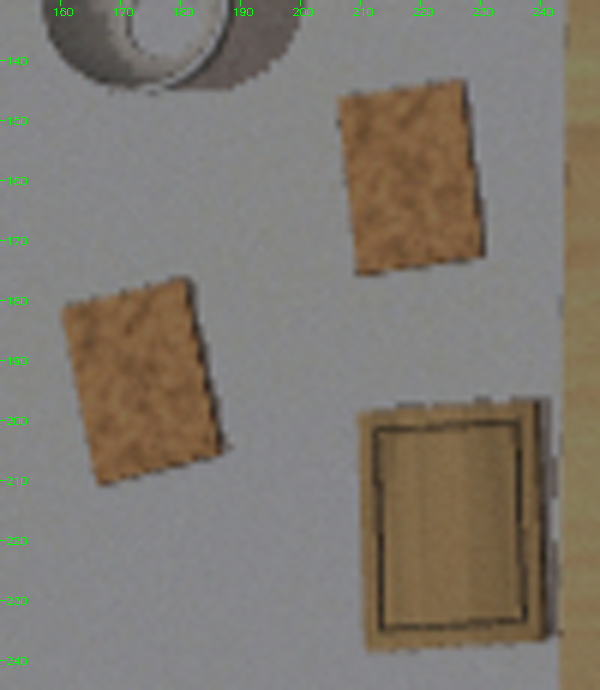

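Run:
```python
from h import *
c=bot.read_camera("top")
print("cam",-np.array(c["R"]).T@c["t"])
def quad(n,q,z):
    P=np.array([ray(c,u,z) for u in q]);ctr=P.mean(0)
    # long edge direction
    l=[P[(i+1)%4]-P[i] for i in range(4)]
    n0=(np.linalg.norm(l[0])+np.linalg.norm(l[2]))/2;n1=(np.linalg.norm(l[1])+np.linalg.norm(l[3]))/2
    d=(l[0]-l[2]) if n0>n1 else (l[1]-l[3])
    a=np.degrees(np.arctan2(d[1],d[0])); a=(a+90)%180-90
    print(n,ctr.round(4),"ang",a.round(1),"len",round(n0,4),round(n1,4))
quad("P1",[(392.5,162),(410.5,160),(411.5,180.5),(394.5,183)],.02)
quad("P2",[(405.5,201),(422,200.5),(422,222.5),(405.5,222.5)],.02)
quad("P3",[(441,184),(457,179.5),(462.5,200),(445.5,204)],.02)
quad("S1",[(206,146),(227,143),(230.5,172.5),(209.5,175.5)],.006)
quad("S2",[(160.5,181.5),(181.5,176),(187.5,205.5),(167,210.5)],.006)
quad("B",[(212.5,201.5),(236.5,200),(237.5,233),(213.5,235)],.012)
quad("Bout",[(209.5,199),(239,196.5),(241,236),(211,238.5)],.012)
quad("odoor",[(314,116),(363,113),(367,198),(316.5,202)],.064)
for n,u,z in [("ik",(284,131.5),.091),("ok",(341.5,187),.091),("tk",(289.5,209),.1),
  ("box fl",(258,203),.063),("box fr",(369,199),.063),("box bl",(257,40.5),.063),("box br",(361,37),.063),
  ("idoor tl",(261,60),.064),("idoor tr",(306,57),.064),("divider top",(310,90),.063),("divider b",(316,201),.063),("tray l outer",(270,197),.017),("tray l inner",(275.5,197),.017)]:
    print(n,ray(c,u,z).round(4))
```

```text
cam [ 0.36449916 -0.01974802  1.05007212]
P1 [ 0.5541 -0.2563  0.02  ] ang 2.0 len 0.051 0.0609
P2 [ 0.4372 -0.2848  0.02  ] ang -2.3 len 0.047 0.0622
P3 [ 0.4927 -0.395   0.02  ] ang 10.9 len 0.0492 0.0597
S1 [0.5999 0.2813 0.006 ] ang 7.7 len 0.0626 0.0897
S2 [0.4999 0.4088 0.006 ] ang 13.8 len 0.0622 0.0891
B [0.4276 0.2567 0.012 ] ang 2.7 len 0.0695 0.0961
Bout [0.4273 0.2564 0.012 ] ang 3.5 len 0.0861 0.1143
odoor [ 0.5895 -0.0753  0.064 ] ang 1.1 len 0.1387 0.2425
ik [0.6554 0.0782 0.091 ]
ok [ 0.5005 -0.076   0.091 ]
tk [0.4422 0.0628 0.1   ]
box fl [0.4628 0.1528 0.063 ]
box fr [ 0.4703 -0.1526  0.063 ]
box bl [0.9355 0.1591 0.063 ]
box br [ 0.9413 -0.1419  0.063 ]
idoor tl [0.8755 0.1469 0.064 ]
idoor tr [0.8825 0.0175 0.064 ]
divider top [0.7842 0.0069 0.063 ]
divider b [ 0.4665 -0.0069  0.063 ]
tray l outer [0.4844 0.1263 0.017 ]
tray l inner [0.4842 0.1104 0.017 ]
```

```bash
cat >> h.py <<'E'
from scipy.spatial.transform import Rotation as Rn
H=np.radians(1.2)
def rv(yaw): return (Rn.from_euler('z',yaw)*Rn.from_euler('x',np.pi)).as_rotvec()
JY=-np.pi/2  # jaws along y
def go(x,y,z,a=H,j=JY): bot.goto([x,y,z],rv(j+a))
def line(x,y,z,a=H,v=0.25,j=JY): bot.line_to([x,y,z],rv(j+a),max_speed=v)
def st(m=""):
    print(m,"t",round(bot.current_clock(),2),"p",np.round(bot.current_ee_pos(),4),"F",np.round(bot.current_contact_force(),1),"o",round(bot.current_opening(),3),flush=True)
def snap(n,cam="top"):
    c=bot.read_camera(cam); cv2.imwrite(f"pics/{n}.png",c["pixels"]); return c
E
python3 - <<'E'
from h import *
for y in (-np.pi/2,np.pi/2):
  for p in [(.69,.079,.074),(.655,-.075,.02),(.4,.41,.02),(.43,.256,.08)]:
    print(y,p,bot.inverse_kinematics(list(p),rv(y+H)))
w=bot.read_camera("wrist");print("wristcam",-np.array(w["R"]).T@w["t"]-bot.current_ee_pos())
bot.set_gripper(0.0,30); st()
go(.69,.079,.15); st()
snap("c_wrist","wrist")
E
```

```text
-1.5707963267948966 (0.69, 0.079, 0.074) [-5.95131834e-02  5.85410248e-01  1.33661104e+00 -4.44089210e-16
  1.21957136e+00  1.49033919e+00]
-1.5707963267948966 (0.655, -0.075, 0.02) [-2.96890133e-01  5.71956459e-01  1.47475606e+00 -4.44089210e-16
  1.09488014e+00  1.25296224e+00]
-1.5707963267948966 (0.4, 0.41, 0.02) [0.58686108 0.38229726 1.74277051 0.         1.01652488 2.13671346]
-1.5707963267948966 (0.43, 0.256, 0.08) [ 2.95047777e-01  1.18279225e-01  1.92545964e+00 -4.44089210e-16
  1.09785379e+00  1.84490015e+00]
1.5707963267948966 (0.69, 0.079, 0.074) [-5.95131834e-02  5.85410248e-01  1.33661104e+00 -4.44089210e-16
  1.21957136e+00 -1.65125346e+00]
1.5707963267948966 (0.655, -0.075, 0.02) [-2.96890133e-01  5.71956459e-01  1.47475606e+00 -4.44089210e-16
  1.09488014e+00 -1.88863041e+00]
1.5707963267948966 (0.4, 0.41, 0.02) [ 5.86861079e-01  3.82297259e-01  1.74277051e+00 -4.44089210e-16
  1.01652488e+00 -1.00487920e+00]
1.5707963267948966 (0.43, 0.256, 0.08) [ 2.95047777e-01  1.18279225e-01  1.92545964e+00 -4.44089210e-16
  1.09785379e+00 -1.29669250e+00]
wristcam [0.06504935 0.0235763  0.17007188]
 t 1.6 p [ 0.2013 -0.5386  0.2146] F [-0.4 -0.6  0.2] o 0.008
 t 4.38 p [0.6901 0.078  0.1502] F [ 0.4 -0.4 -0.2] o 0.003
```

View pics/c_wrist.png

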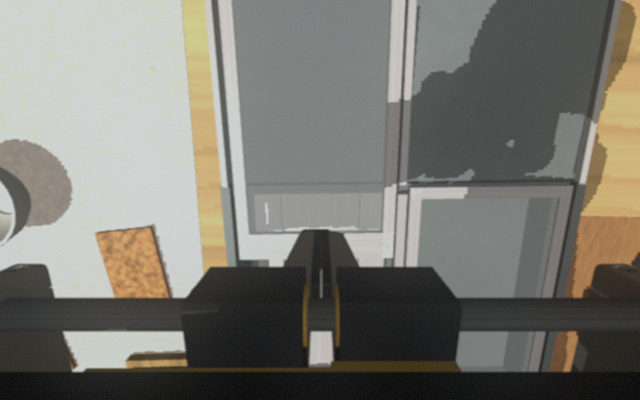

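```bash
cat >> h.py <<'E'
def push(p,d,n,step=0.002,lim=6,v=0.05):
    """step along unit d from p up to n steps until force >lim opposes"""
    p=np.array(p,float);d=np.array(d,float);rot=bot.current_tool_rot()
    for i in range(n):
        bot.line_to(list(p+d*step*(i+1)),max_speed=v)
        f=np.array(bot.current_contact_force())
        if -(f@d)>lim: break
    st(f"push stop {i}")
E
python3 - <<'E'
from h import *
line(.695,.079,.074); st()
line(.6700,.0785,.074,v=.1);st("near")
e=np.array([np.cos(H),np.sin(H),0])
line(*(np.array([.67,.0785,.074])-e*.14),v=.15); st()
push(np.array([.67,.0785,.074])-e*.14,-e,14)
snap("d_top"); c=bot.read_camera("top")
crop(c["pixels"],250,30,375,225,3,"d1.png")
E
```

```text
t 4.89 p [0.6948 0.0787 0.074 ] F [0.6 1.3 0.4] o 0.006
near t 5.29 p [0.6713 0.0784 0.0763] F [-0.  -0.4 -0.1] o 0.003
 t 6.38 p [0.5304 0.0756 0.074 ] F [ 0.5 -0.3 -0.1] o 0.008
push stop 12 t 9.62 p [0.5062 0.075  0.0743] F [ 9.2  0.2 -6.6] o 0.001
```

View pics/d_top.png

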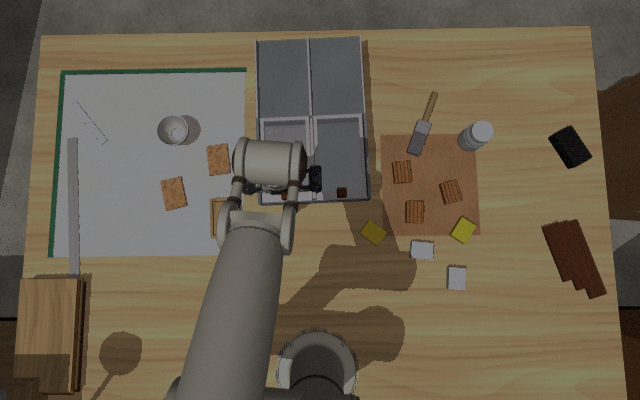

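View pics/d1.png

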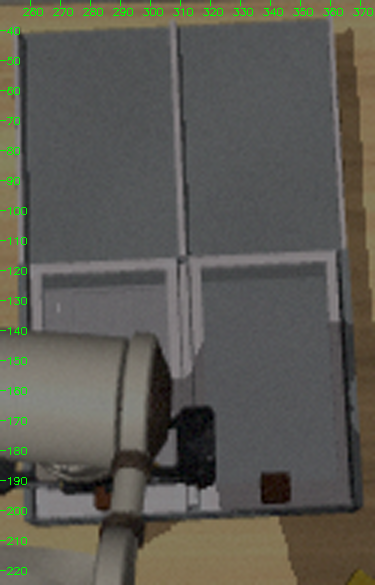

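Run:
```python
from h import *
line(.512,.0752,.074); line(.512,.0752,.115); st()
line(.445,.12,.115)
line(.445,.12,.072); st()
f=np.array([-np.sin(H),np.cos(H),0])
p0=np.array([.443,.12,.072])
line(*(p0-f*.15),v=.15); st()
push(p0-f*.15,-f,14)
line(*(p0-f*.14)); line(.44,-.03,.13); st()
```

```text
t 10.29 p [0.5126 0.0752 0.1162] F [-0.6 -0.3 -0.6] o 0.006
 t 11.09 p [0.4444 0.1195 0.0711] F [0.5 0.6 0.4] o 0.008
 t 12.24 p [ 0.4459 -0.0296  0.072 ] F [-0.3 -0.9  0.2] o 0.011
push stop 9 t 14.74 p [ 0.4466 -0.0471  0.072 ] F [ 1.7 13.2  3.2] o 0.003
 t 15.39 p [ 0.4409 -0.0313  0.1312] F [-0.  -0.  -1.1] o 0.006
```

Run:
```python
from h import *
c=bot.read_camera("top")
k=ray(c,(341.7,192.3),.091);print(k)
bot.set_gripper(0.6)
line(k[0],k[1],.125); line(k[0],k[1],.071,v=.15); st()
bot.set_gripper(0.0,20); st("gripped")
e=np.array([np.cos(H),np.sin(H),0]); p=np.array(bot.current_ee_pos())
line(*(p+e*.222),v=.12); st()
q=np.array(bot.current_ee_pos())
push(p+e*.222,e,6,step=.002,lim=8)
bot.set_gripper(0.6); st()
q=np.array(bot.current_ee_pos())
line(q[0],q[1],.15)
snap("e_wrist","wrist")
go(.45,-.5,.25); c=snap("e_top"); st()
crop(c["pixels"],250,30,375,225,3,"e1.png")
crop(c["pixels"],370,85,500,240,4,"e2.png")
```

```text
[ 0.48615495 -0.07631365  0.091     ]
 t 17.27 p [ 0.4859 -0.0759  0.0713] F [-0.2  0.6 -0.5] o 0.601
gripped t 17.82 p [ 0.4866 -0.0737  0.0717] F [ 0.4 10.3  5.1] o 0.283
 t 19.83 p [ 0.7079 -0.0666  0.0708] F [-0.6  5.1 -1.1] o 0.277
push stop 5 t 21.33 p [ 0.7198 -0.0661  0.0708] F [ 0.3  5.5 -0.8] o 0.281
 t 21.93 p [ 0.7206 -0.069   0.0717] F [ 0.4 -0.6 -0.1] o 0.6
 t 24.38 p [ 0.4509 -0.4991  0.2496] F [-0.  -0.3  0.2] o 0.601
```

View pics/e_top.png

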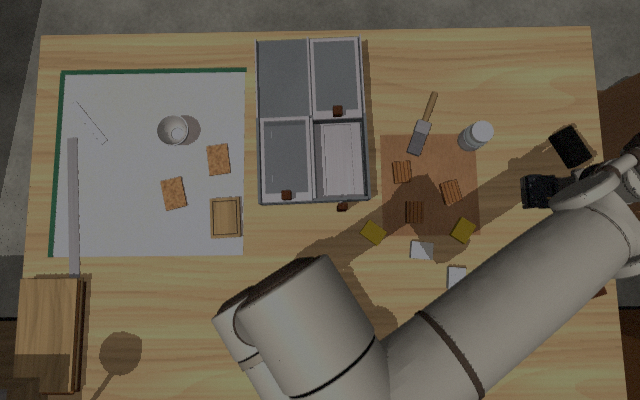

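View pics/e1.png

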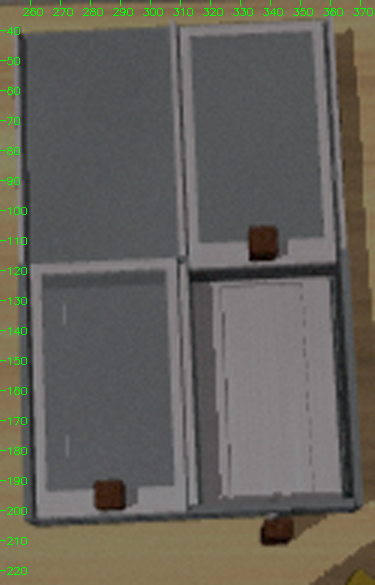

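View pics/e2.png

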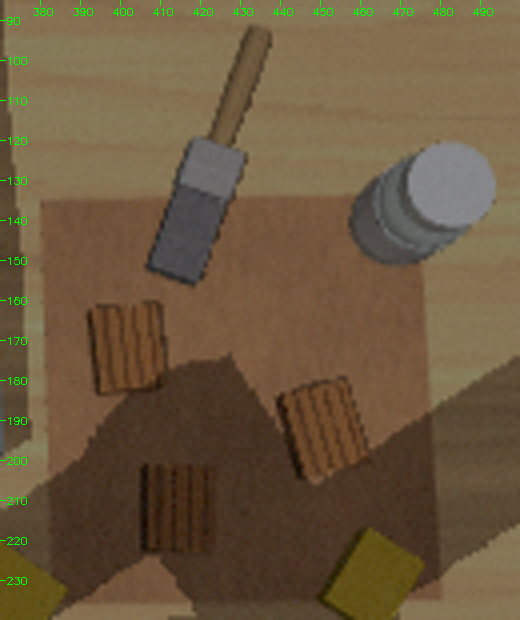

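Run:
```python
from h import *
c=bot.read_camera("top")
g=lambda a,b:(250+a/3,30+b/3)
for q in [(219,284),(302,282),(227,497),(313,492)]: print(ray(c,g(*q),.014).round(4))
for q in [(264,242),(109,495),(276,529)]: print(ray(c,g(*q),.091 if q[0]!=276 else .1).round(4))
```

```text
[ 0.6979 -0.0293  0.014 ]
[ 0.6988 -0.111   0.014 ]
[ 0.4867 -0.0344  0.014 ]
[ 0.4905 -0.1172  0.014 ]
[ 0.7121 -0.0702  0.091 ]
[0.4806 0.072  0.091 ]
[ 0.4477 -0.0759  0.1   ]
```

View pics/e_wrist.png

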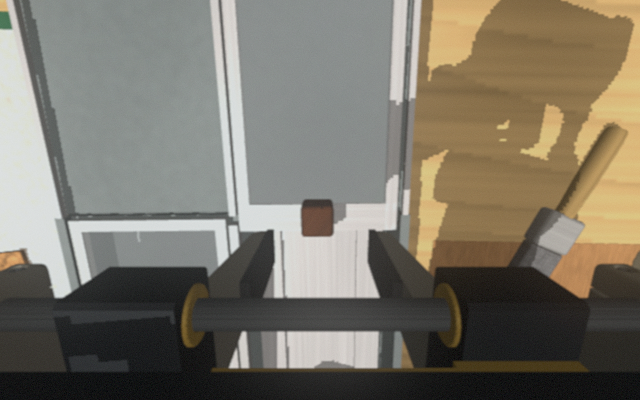

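```bash
cat >> h.py <<'E'
D=np.degrees
TI=np.array([.593,-.072]); HT=np.radians(1.3)
def pick(x,y,a,z,o=.8,n=35,up=.13):
    bot.set_gripper(o)
    go(x,y,z+.06,a); line(x,y,z,a,v=.15)
    bot.set_gripper(0.0,n); st("grip")
    line(x,y,up,a,v=.25); st("lift")
def place(x,y,a,z,o,up=.13,hi=.13,n=35):
    go(x,y,hi,a); st("above")
    line(x,y,z,a,v=.12); st("down")
    bot.set_gripper(o); line(x,y,up,a,v=.25); st("released")
def slot(k):
    e=np.array([np.cos(HT),np.sin(HT)]); return TI+e*.068*k
E
python3 - <<'E'
from h import *
pick(.5541,-.2563,np.radians(2.0),.008)
s=slot(1); place(s[0],s[1],HT,.0215,.68)
c=snap("f_top"); snap("f_wrist","wrist")
E
```

```text
grip t 27.17 p [ 0.5546 -0.2566  0.0088] F [0.4 0.9 4.8] o 0.521
lift t 27.81 p [ 0.5532 -0.2557  0.1283] F [-0.   0.2 -0.6] o 0.518
above t 28.68 p [ 0.6601 -0.0715  0.1288] F [ 0.2 -0.9 -1.1] o 0.52
down t 29.73 p [ 0.6614 -0.0707  0.0218] F [-0.   0.5 -1.6] o 0.517
released t 30.73 p [ 0.6603 -0.0703  0.1289] F [-0.5  0.8 -0.3] o 0.679
```

View pics/f_top.png

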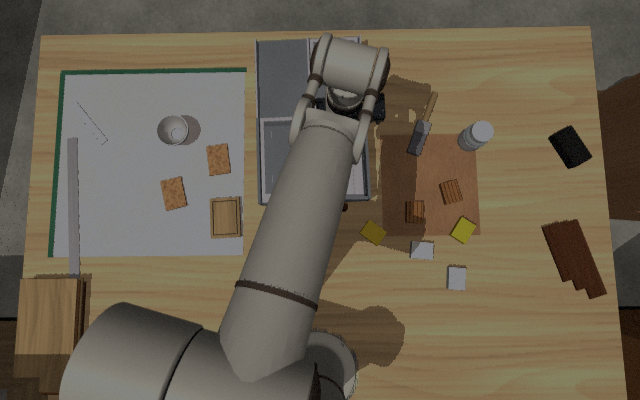

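View pics/f_wrist.png

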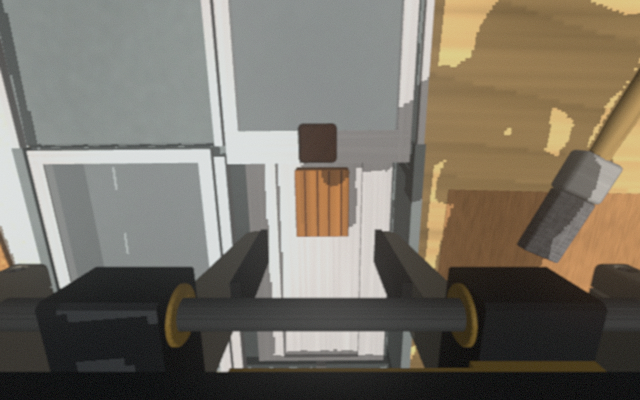

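Run:
```python
from h import *
pick(.4372,-.2848,np.radians(-2.3),.008)
s=slot(0); place(s[0],s[1],HT,.0215,.68)
c=snap("g_top"); snap("g_wrist","wrist")
crop(c["pixels"],370,85,500,240,4,"g2.png")
```

```text
grip t 33.46 p [ 0.4376 -0.2852  0.0087] F [-0.3  0.7  4.4] o 0.515
lift t 34.1 p [ 0.4365 -0.2841  0.1286] F [-0.2  0.3 -1. ] o 0.518
above t 35.12 p [ 0.5922 -0.0729  0.1291] F [-0.2  0.1 -1.5] o 0.518
down t 36.18 p [ 0.5933 -0.0723  0.0218] F [-0.4  0.5 -0.6] o 0.516
released t 37.18 p [ 0.5924 -0.0718  0.129 ] F [-0.1  0.4  0.3] o 0.68
```

View pics/g2.png

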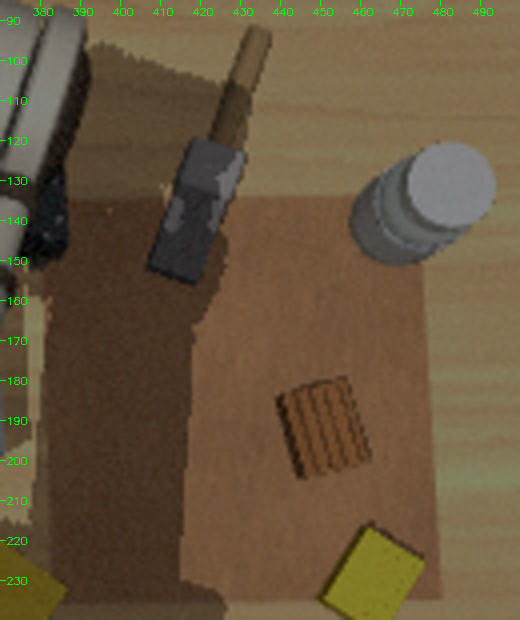

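View pics/g_wrist.png

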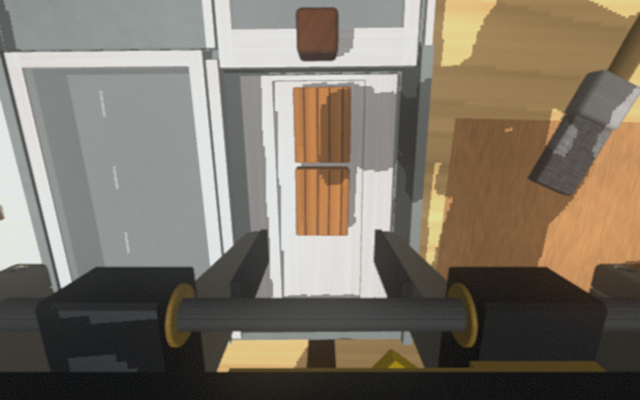

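Run:
```python
from h import *
pick(.4927,-.395,np.radians(12),.008)
s=slot(-1); place(s[0],s[1],HT,.0215,.68,up=.16)
c=snap("h_top"); snap("h_wrist","wrist")
```

```text
grip t 40.01 p [ 0.4931 -0.3954  0.0088] F [-0.6  0.6  3.8] o 0.512
lift t 40.65 p [ 0.492  -0.3943  0.1283] F [-0.5  0.4 -1.6] o 0.525
above t 41.88 p [ 0.525  -0.0744  0.1296] F [ 0.2  0.2 -0.1] o 0.517
down t 42.93 p [ 0.5254 -0.0738  0.0217] F [ 0.1 -0.4 -0. ] o 0.517
released t 44.05 p [ 0.5242 -0.0732  0.1586] F [-0.6  0.4  0.5] o 0.68
```

View pics/h_wrist.png

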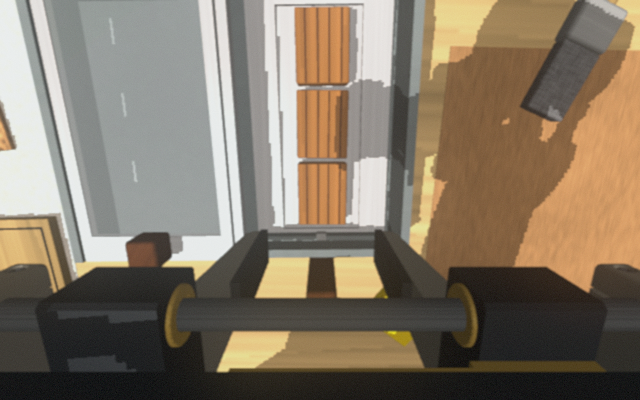

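View pics/h_top.png

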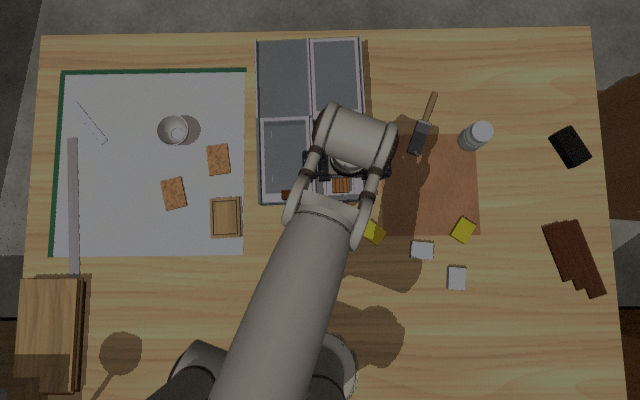

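Run:
```python
from h import *
bot.set_gripper(0.0,20)
go(.755,-.068,.13); line(.755,-.068,.074); st()
e=np.array([np.cos(H),np.sin(H),0]);f=np.array([-np.sin(H),np.cos(H),0])
p=np.array([.755,-.068,.074])
line(*(p-e*.03),v=.08); line(*(p-e*.232),v=.15); st()
push(p-e*.232,-e,12)
q=np.array(bot.current_ee_pos()); line(q[0]+.008,q[1],.074); line(q[0]+.008,q[1],.13)
snap("i_wrist","wrist")
go(.446,-.125,.12); c=snap("i_top"); st()
crop(c["pixels"],250,30,375,225,3,"i1.png")
```

```text
t 46.43 p [ 0.7537 -0.0681  0.0737] F [0.2 0.4 1.1] o 0.003
 t 48.46 p [ 0.523  -0.0727  0.0737] F [-0.9  0.5 -0.7] o 0.006
push stop 6 t 50.21 p [ 0.511  -0.0732  0.0742] F [ 8.9  0.2 -5.7] o 0.007
 t 51.38 p [ 0.4455 -0.1247  0.1192] F [ 0.1  0.2 -0.4] o 0.004
```

View pics/i1.png

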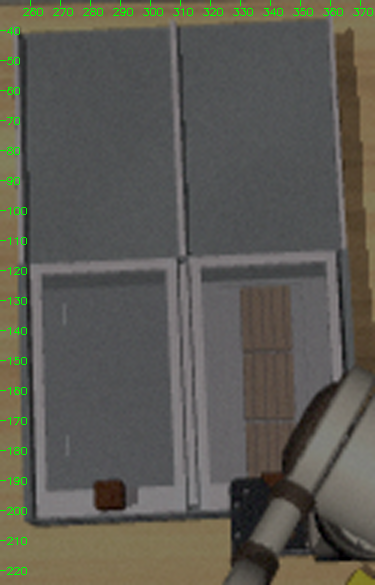

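View pics/i_wrist.png

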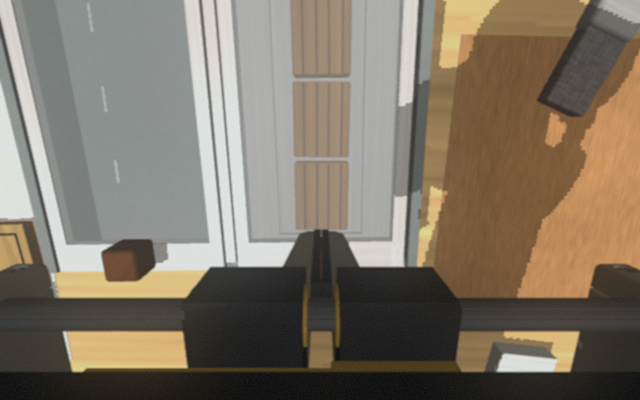

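Run:
```python
from h import *
e=np.array([np.cos(H),np.sin(H),0]);f=np.array([-np.sin(H),np.cos(H),0])
line(.4465,-.125,.072)
p=np.array([.4465,-.125,.072])
line(*(p+f*.155),v=.12); st()
push(p+f*.155,f,14)
q=np.array(bot.current_ee_pos()); line(q[0],q[1]-.012,.072); line(q[0],q[1]-.012,.13)
bot.set_gripper(.6)
x,y=.4812,.0745
go(x,y,.13); line(x,y,.071,v=.15); bot.set_gripper(0,20); st("grip")
p=np.array(bot.current_ee_pos())
line(*(p+e*.222),v=.12); st()
push(p+e*.222,e,5,step=.002,lim=8)
bot.set_gripper(.6)
q=np.array(bot.current_ee_pos()); line(q[0],q[1],.15)
snap("j_wrist","wrist")
go(.35,-.25,.2); c=snap("j_top"); st()
crop(c["pixels"],250,30,375,225,3,"j1.png")
crop(c["pixels"],150,130,250,245,6,"j3.png")
```

```text
t 53.17 p [0.4433 0.0298 0.0719] F [-0.6  0.2  0.7] o 0.005
push stop 9 t 55.67 p [0.4429 0.0472 0.0721] F [ -0.7 -12.6  -0.4] o 0.005
grip t 58.64 p [0.4817 0.0762 0.0717] F [0.3 7.3 1.7] o 0.281
 t 60.65 p [0.7035 0.0834 0.0717] F [-0.1  6.5  1. ] o 0.283
push stop 4 t 61.9 p [0.7116 0.0837 0.0717] F [-7.6  5.6  5.5] o 0.28
 t 64.87 p [ 0.3506 -0.2499  0.2001] F [-0.5 -0.2 -0. ] o 0.603
```

View pics/j1.png

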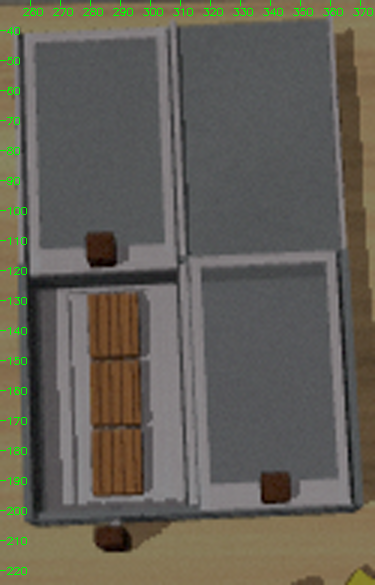

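View pics/j3.png

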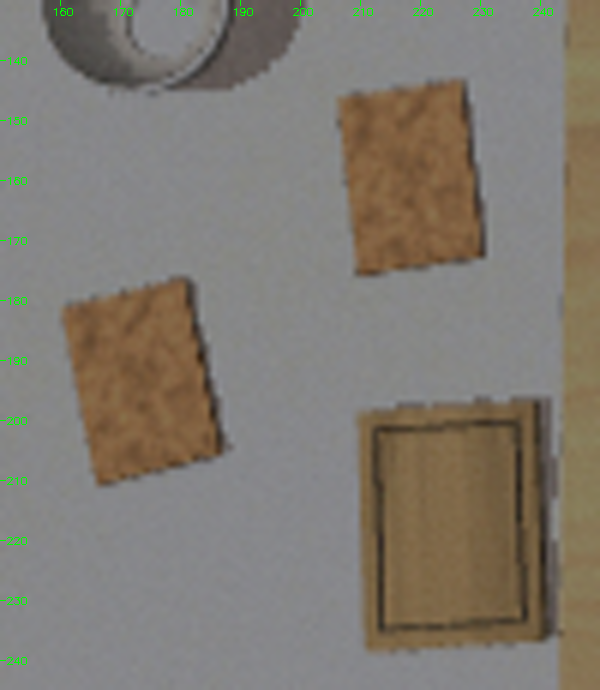

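View pics/j_wrist.png

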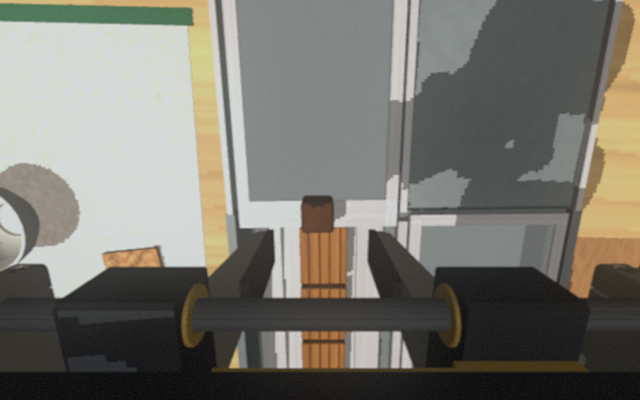

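Run:
```python
from h import *
c=bot.read_camera("top")
g=lambda a,b:(250+a/3,30+b/3)
for q in [(114,324),(116,392),(119,460)]: print(ray(c,g(*q),.032).round(4))
go(.36,.257,.22); st()
w=bot.read_camera("wrist"); np.savez("pics/w.npz",**{k:np.array(w[k]) for k in("fx","fy","cx","cy","R","t")})
cv2.imwrite("pics/k_wrist.png",w["pixels"])
print(proj(w,(.4276,.2567,.012)))
```

```text
[0.6538 0.0726 0.032 ]
[0.5871 0.0708 0.032 ]
[0.5212 0.0681 0.032 ]
 t 66.76 p [0.3604 0.2564 0.2199] F [ 0.7 -0.4 -0.5] o 0.601
[321.64186179 127.97987235]
```

View pics/k_wrist.png

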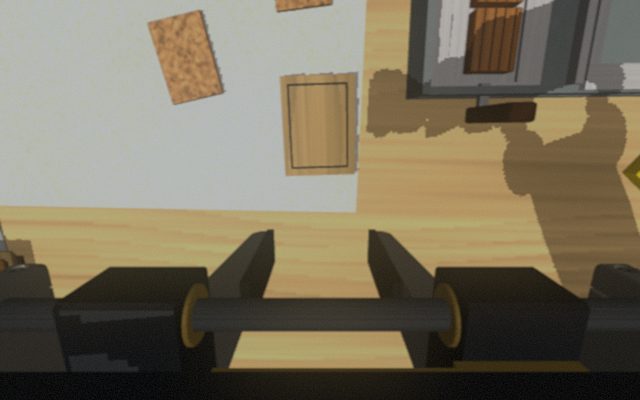

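Run:
```python
from h import *
im=cv2.imread("pics/k_wrist.png"); crop(im,270,60,370,190,6,"k2.png")
crop(im,140,0,340,110,4,"k3.png")
```

```text
(no output)
```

View pics/k2.png

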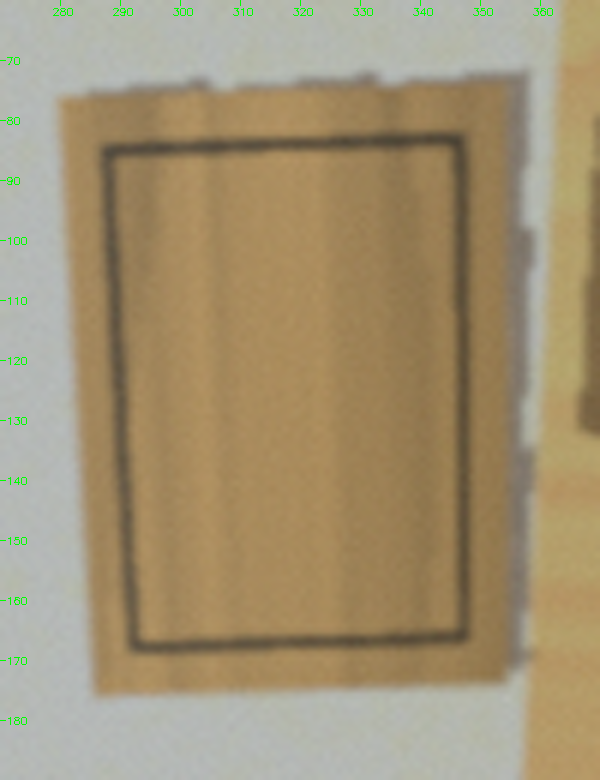

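View pics/k3.png

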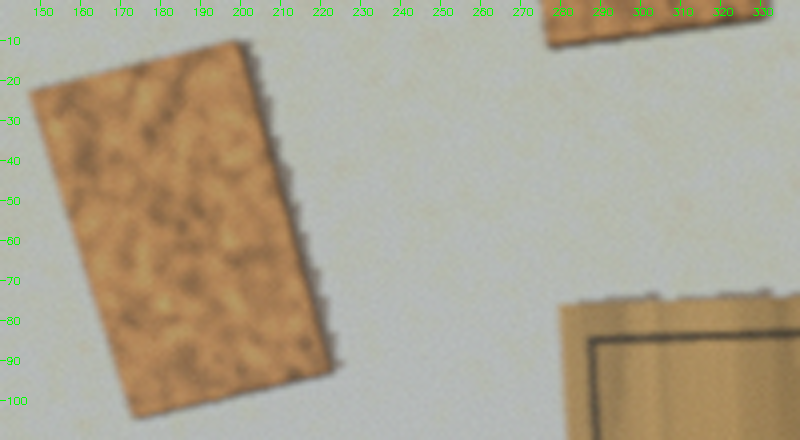

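Run:
```python
from h import *
c=np.load("pics/w.npz")
def quad(n,q,z):
    P=np.array([ray(c,u,z) for u in q]);ctr=P.mean(0)
    d=(P[0]-P[3])+(P[1]-P[2]); w=P[0]-P[1]+P[3]-P[2]
    print(n,ctr.round(4),"ang",np.degrees(np.arctan2(d[1],d[0])).round(2),np.degrees(np.arctan2(-w[0],w[1])).round(2),"len",np.linalg.norm(d)/2,np.linalg.norm(w)/2)
quad("B",[(287.3,84.8),(346.7,82.7),(347.2,166.2),(292.7,167.8)],.012)
quad("S2",[(147.5,22.5),(200.5,10),(222.5,92.5),(173.5,104.5)],.006)
```

```text
B [0.429  0.2605 0.012 ] ang 3.15 2.95 len 0.09635936989684582 0.06791599128620564
S2 [0.502  0.4143 0.006 ] ang 13.01 13.36 len 0.08918786480487409 0.06148593495281008
```

```bash
cat >> h.py <<'E'
B=np.array([.4285,.260]); HB=np.radians(3.05)
E
python3 - <<'E'
from h import *
bot.set_gripper(.68)
go(.522,.0715,.13,HT); 
line(.522,.0715,.021,HT,v=.15); bot.set_gripper(0,35); st("grip")
line(.522,.0715,.12,HT); st("lift")
place(B[0],B[1],HB,.0215,.70,up=.12)
go(.36,.26,.22,HB); st()
w=snap("l_wrist","wrist"); crop(w["pixels"],140,0,370,190,3,"l2.png")
print(proj(w,(B[0],B[1],.032)))
E
```

```text
grip t 69.39 p [0.5229 0.0715 0.022 ] F [-1.5 -0.1  5.6] o 0.516
lift t 69.94 p [0.5212 0.0715 0.1189] F [-0.1 -1.1 -1.7] o 0.517
above t 70.79 p [0.4284 0.2591 0.1289] F [ 0.4 -0.1 -0.6] o 0.515
down t 71.85 p [0.429  0.2597 0.0218] F [-1.4 -1.6  2.9] o 0.518
released t 72.83 p [0.4285 0.26   0.12  ] F [-0.5 -0.7 -0. ] o 0.697
 t 73.38 p [0.3595 0.2597 0.2181] F [ 0.1 -0.2  0.5] o 0.699
[323.60567605 126.20377541]
```

View pics/l2.png

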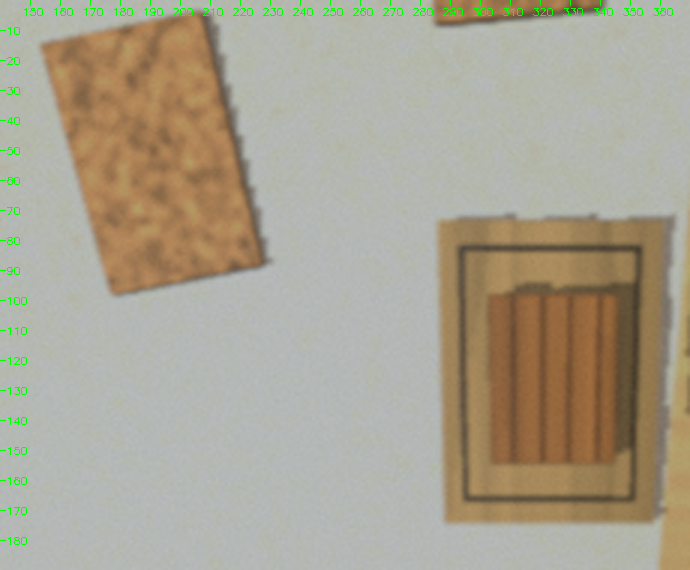

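Run:
```python
from h import *
pick(.5015,.413,np.radians(13.2),.002,o=.88,n=35,up=.10)
place(B[0],B[1],HB,.0352,.86,up=.13)
go(.36,.26,.22,HB); st()
w=snap("m_wrist","wrist"); crop(w["pixels"],140,0,370,190,3,"m2.png")
print(proj(w,(B[0],B[1],.038)))
```

```text
grip t 75.88 p [0.5018 0.4132 0.0026] F [-1.  -0.   3.4] o 0.662
lift t 76.42 p [0.5011 0.4128 0.0993] F [-0.5  0.1 -1.3] o 0.661
above t 77.15 p [0.4283 0.2602 0.1289] F [ 0.   0.  -0.5] o 0.666
down t 78.09 p [0.4288 0.2604 0.035 ] F [-0.5 -0.5  0.1] o 0.663
released t 79.08 p [0.4285 0.26   0.1301] F [ 0.2  0.4 -1. ] o 0.856
 t 79.61 p [0.3596 0.2597 0.2182] F [ 0.6 -0.4 -0. ] o 0.866
[323.68536248 126.30396595]
```

View pics/m2.png

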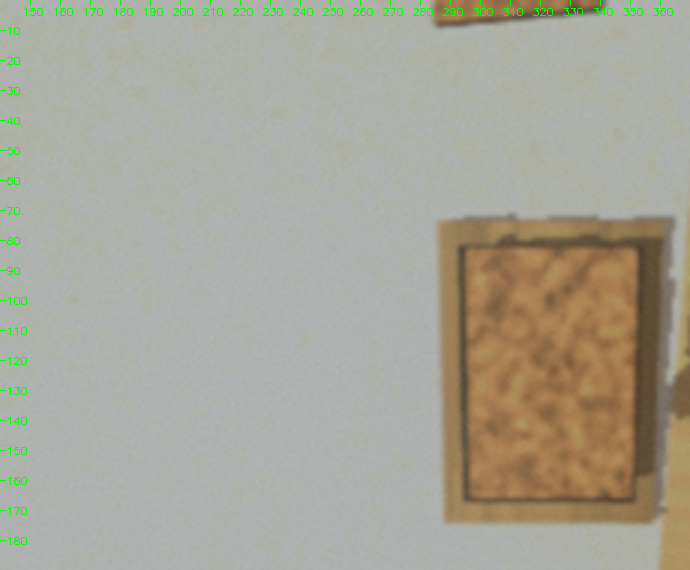

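Run:
```python
from h import *
c=snap("n_top"); crop(c["pixels"],150,30,375,225,3,"n1.png")
```

```text
(no output)
```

View pics/n1.png

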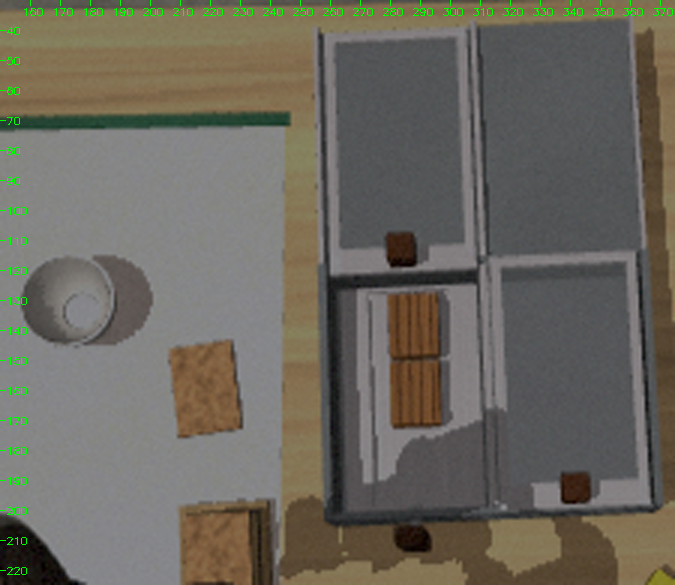

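Run:
```python
from h import *
bot.set_gripper(.68)
x,y=.588,.0735
go(x,y,.13,HT); line(x,y,.021,HT,v=.15); bot.set_gripper(0,35); st("grip")
line(x,y,.12,HT); st("lift")
place(B[0],B[1],HB,.0478,.70,up=.13)
go(.36,.26,.22,HB); st()
w=snap("o_wrist","wrist"); crop(w["pixels"],140,0,370,190,3,"o2.png")
print(proj(w,(B[0],B[1],.058)))
c=snap("o_top"); crop(c["pixels"],150,30,375,225,3,"o1.png")
```

```text
grip t 82.56 p [0.5889 0.0735 0.0222] F [-0.6  0.4  5.2] o 0.522
lift t 83.11 p [0.5872 0.0735 0.1188] F [-0.1 -1.1 -1.4] o 0.52
above t 84.08 p [0.429  0.2593 0.1295] F [0.9 0.  0.4] o 0.517
down t 84.91 p [0.429  0.2596 0.0476] F [ 0.2  0.2 -0.2] o 0.517
released t 85.83 p [0.4289 0.2602 0.1307] F [ 0.8 -0.9  0.9] o 0.699
 t 86.35 p [0.3596 0.2597 0.2182] F [0.2 0.5 0.2] o 0.698
[323.88728543 126.40049393]
```

View pics/o2.png

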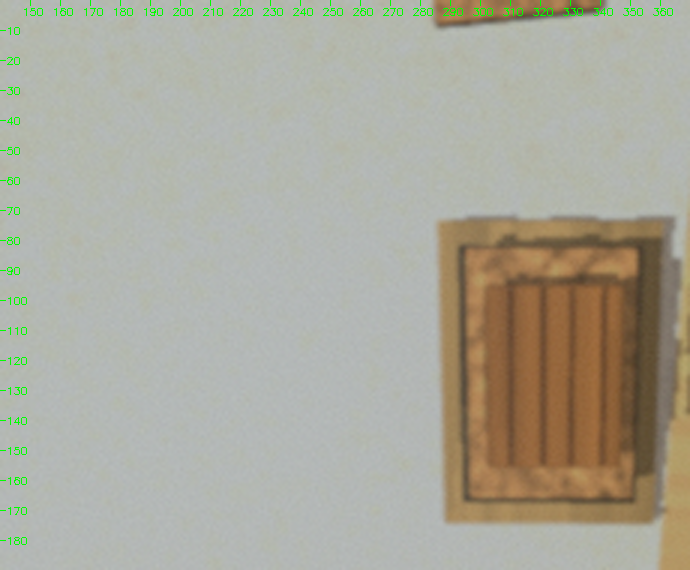

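View pics/o1.png

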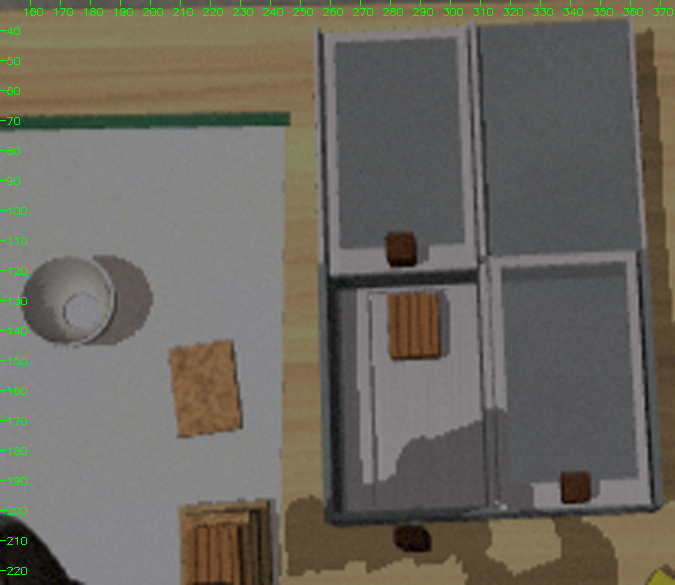

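Run:
```python
from h import *
pick(.602,.285,np.radians(7.7),.002,o=.88,n=35,up=.14)
place(B[0],B[1],HB,.0612,.86,up=.15,hi=.14)
go(.36,.26,.22,HB); st()
w=snap("p_wrist","wrist"); crop(w["pixels"],140,0,370,190,3,"p2.png")
print(proj(w,(B[0],B[1],.064)))
c=snap("p_top"); crop(c["pixels"],150,30,375,225,3,"p1.png")
```

```text
grip t 88.99 p [0.6023 0.2851 0.0025] F [-0.6 -0.8  3.5] o 0.666
lift t 89.69 p [0.6009 0.2847 0.1381] F [ 0.1 -0.3 -1. ] o 0.666
above t 90.42 p [0.4289 0.2599 0.1393] F [ 0.4 -0.2 -0.6] o 0.666
down t 91.23 p [0.4291 0.2601 0.061 ] F [-0.3  0.   0. ] o 0.665
released t 92.2 p [0.4287 0.2601 0.1503] F [ 0.1  0.  -0.6] o 0.859
 t 92.67 p [0.3597 0.2598 0.2185] F [ 1.  -0.2 -0.5] o 0.867
[324.01488004 126.62532038]
```

View pics/p2.png

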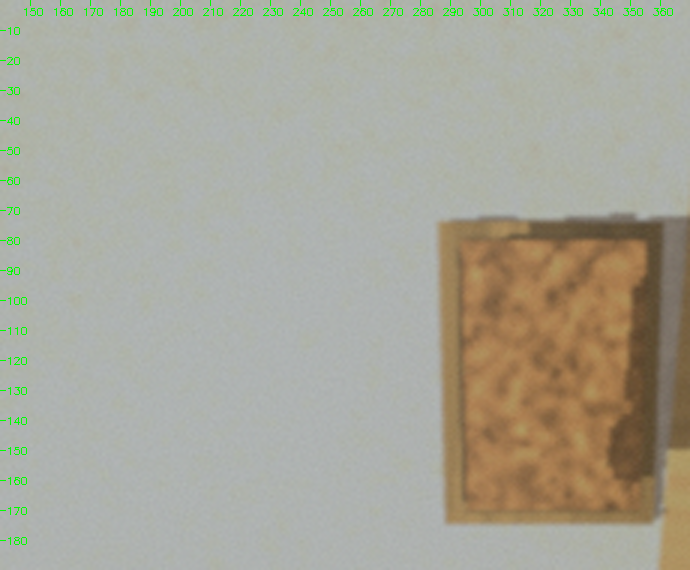

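View pics/p1.png

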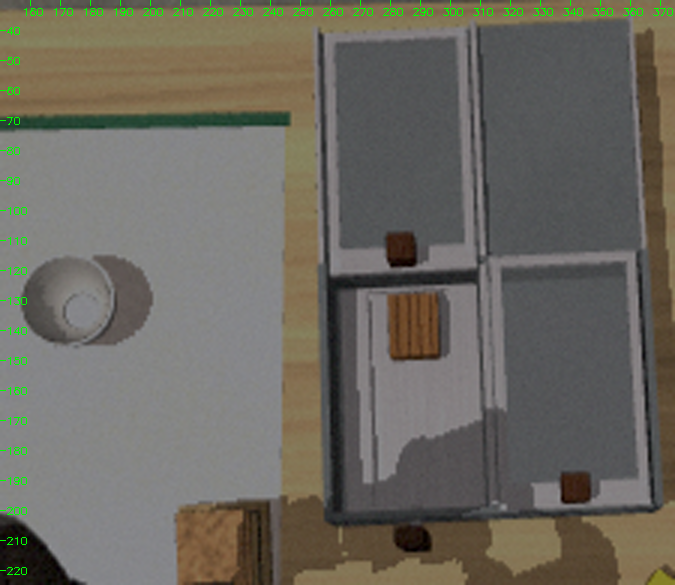

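Run:
```python
from h import *
bot.set_gripper(.68)
x,y=.6545,.0755
go(x,y,.13,HT); line(x,y,.021,HT,v=.15); bot.set_gripper(0,35); st("grip")
line(x,y,.15,HT); st("lift")
place(B[0],B[1],HB,.0738,.70,up=.16,hi=.16)
go(.34,.26,.23,HB); st()
w=snap("q_wrist","wrist"); crop(w["pixels"],140,0,370,190,3,"q2.png")
print(proj(w,(B[0],B[1],.084)))
```

```text
grip t 95.8 p [0.6555 0.0755 0.0223] F [0.2 0.1 4.8] o 0.517
lift t 96.47 p [0.6533 0.0755 0.148 ] F [-1.3  0.  -2. ] o 0.519
above t 97.59 p [0.4294 0.2595 0.1599] F [ 0.1 -0.2 -0.2] o 0.514
down t 98.46 p [0.429  0.2597 0.0739] F [-0.9 -1.1  2.2] o 0.518
released t 99.39 p [0.4288 0.2601 0.1606] F [-0.5  0.6 -0.1] o 0.699
 t 99.92 p [0.3398 0.2598 0.2285] F [-0.1  0.4 -0.5] o 0.701
[325.23688258 105.65511182]
```

View pics/q2.png

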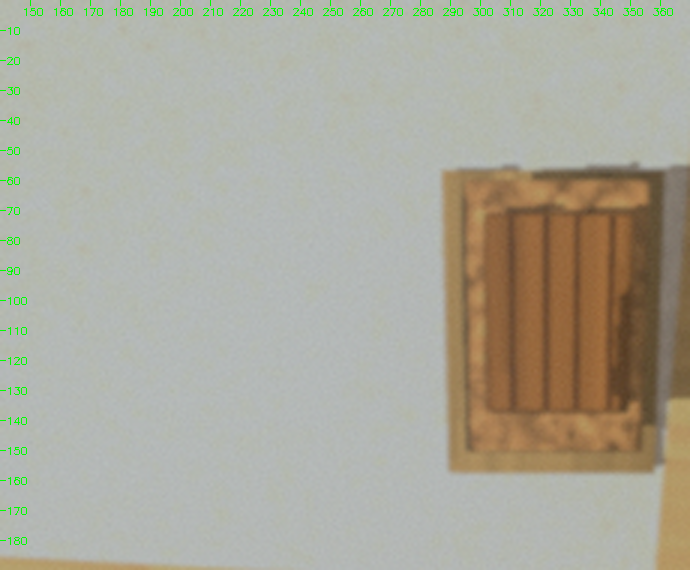

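Run:
```python
from h import *
bot.set_gripper(0.0,20)
e=np.array([np.cos(H),np.sin(H),0])
p=np.array([.752,.0825,.074])
go(p[0],p[1],.2); line(*p); st()
line(*(p-e*.03),v=.08); line(*(p-e*.234),v=.15); st()
push(p-e*.234,-e,12)
q=np.array(bot.current_ee_pos()); line(q[0]+.01,q[1],.074); line(q[0]+.01,q[1],.2)
go(.35,-.3,.25); st()
c=snap("r_top"); crop(c["pixels"],150,30,375,245,3,"r1.png"); snap("r_scene","scene")
```

```text
t 103.27 p [0.753  0.0829 0.0761] F [0.6 0.3 0.7] o 0.005
 t 105.3 p [0.518  0.0777 0.0738] F [ 0.3 -0.3 -0. ] o 0.008
push stop 6 t 107.05 p [0.5061 0.0773 0.0743] F [ 9.   0.4 -6.6] o 0.005
 t 109.48 p [ 0.3504 -0.2993  0.2495] F [-0.6 -0.8  0.1] o 0.003
```

View pics/r1.png

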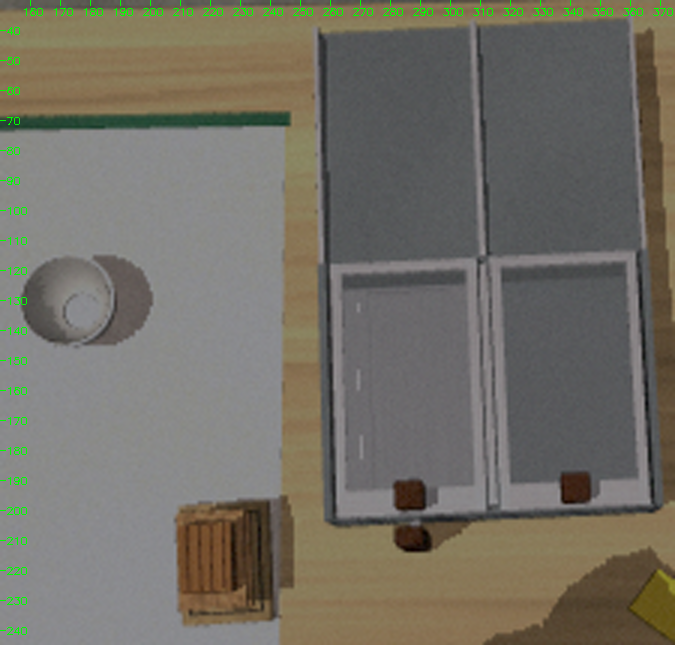

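View pics/r_scene.png

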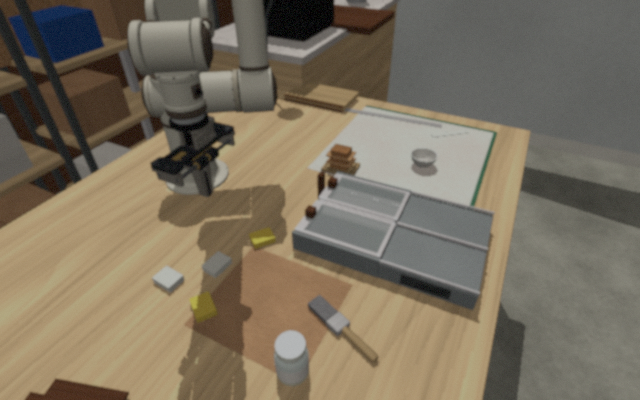

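Run:
```python
from h import *
c=bot.read_camera("top"); print(proj(c,(.4285,.257,.084)),proj(c,(.4285,.257,.064)))
crop(c["pixels"],200,190,250,245,10,"s1.png")
s=bot.read_camera("scene"); crop(s["pixels"],300,120,400,190,7,"s2.png")
```

```text
[217.8070945 215.4000222] [219.8822735  215.85910875]
```

View pics/s1.png

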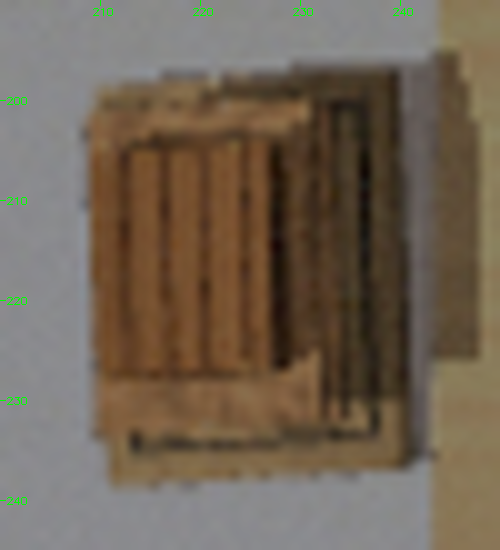

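View pics/s2.png

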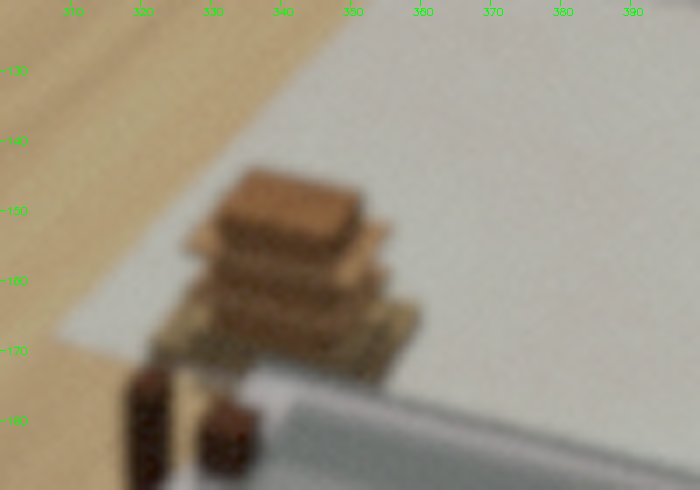

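```bash
python3 -c "
from h import *
st(); bot.job_done(); st()"
```

```text
t 109.68 p [ 0.3505 -0.2994  0.2499] F [-0.1  0.5  0.1] o 0.005
the job is handed in; nothing more can be done
the job is handed in; nothing more can be done
```

I handed the job in at about 110 s of the 210 s allowed, with every step done in the required order. No verdict is reported, so the result rests on my own checks.

- **Door and tray order:** I shut the inner door, slid the tray under the outer door and opened the outer door. I then loaded all three panels and shut the outer door, and only after that moved the tray across and opened the inner door.
- **Stack:** On the press board it runs panel, sheet, panel, sheet, panel. I shut the inner door last.
- **Final checks:** In the last top picture both doors sit at their shut positions, and each closing push ended against its stop. The scene picture shows all five layers in order. Each piece was within about 2–3 px (roughly 2–4 mm) of the board's centre in the wrist picture taken after placing it. The top panel was still within 1 px in the last top picture.
- **Bystanders:** The jar, brush and bowl look unmoved.
- **Disagreement:** The top camera read sideways (y) positions about 3–4 mm lower than the wrist camera and the knob grips did. I used the wrist-camera values for the board, and this is well inside the 14 mm tolerance.

I saw no knocked pieces and no slackened grip during the run.

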